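Wedge the rocking drawer chest

TASK

The little wooden drawer chest on the model-maker's bench rocks because its front left foot, as seen from the robot, is short. Nothing is to be picked up: with the fingertips push the wooden wedge along the bench, thin end first, under that foot just until the chest no longer rocks and still stands level, without shoving the chest along or disturbing the other things. Then press firmly down with the fingertips on the brass plate on the chest's top above that foot, and finish while still holding that press, the chest standing firm and level.

Things in the scene. Friction and masses are not known exactly. Their poses are not given: they have to be found in the camera images.
- chest: wooden drawer chest 150 (its x) by 190 (y) mm, 80 high, about 1 kg, loose on four 24 mm square feet flush with its corners; brass drawer knobs on its front (-x). Origin: bench level under its middle, z up; underside 20 mm up. It starts level on three feet; the -x+y foot is short. Some 2 to 5 N down on that corner tips it until the short foot lands; let go, it rocks back level.
- foot_spot (a point): point of the chest below the centre of the short foot, level with the undersides of the other feet (chest frame -63, 83, 0 mm). The foot spans 12 mm each way from it; its underside hangs an unknown 5 to 9 mm above this point. The wedge comes from its outer, +y face.
- corner_plate: square brass plate 34 by 34 mm, 2 mm thick, polished and slippery, on the chest's top at its -x+y corner, above the short foot. Origin: centre of its underside, 80 mm above the bench (its upper face is at 82 mm). Three like plates lie on the other corners. A firm press is 6 N or more.
- wedge: plain pale wooden wedge, loose on the bench, 110 mm long (its x), 44 mm wide (its y), its top sloping straight from 17 mm high at the tail (-x end, square face) to 3 mm at the tip (+x end); about 45 g. Origin: centre of its underside. It starts flat, on the chest's +y side, its tip towards the short foot and 30 to 70 mm short of it, up to about 0.15 rad and 10 mm out of line.
- wedge_tip (a point): middle of the wedge's thin edge, on its underside
- wedge_tail (a point): middle of the wedge's tail face, 8 mm above the bench: the face to push on
- tin: round steel tin 42 mm across, 34 mm high, standing on the chest's top a little to the +x-y side of its middle; leave it there. Origin: centre of its underside
- offcut: flat piece of pale wood of even thickness, 110 by 40 by 12 mm, lying beyond the wedge as seen from the robot; not the wedge, leave it. Origin: centre of its underside
- rule: aluminium rule 200 (its y) by 30 by 4 mm, lying on the robot's side of the wedge; leave it. Origin: centre of its underside
- pin_vice: thin steel pin vice 100 mm long (its x), 12 mm high, lying on the bench; leave it. Origin: bench level near its middle
- sanding_block: cork block 70 by 45 by 28 mm, on the bench at the right; leave it. Origin: centre of its underside
- glue_jar: jar 48 mm across, 55 mm high with a black lid, on the bench at the right; leave it. Origin: centre of its underside
- driver: screwdriver 150 mm long lying on the bench at the left; leave it. Origin: bench level, its middle
Things that resemble listed ones, but are neither listed nor needed, are in the scene too. There is more than one size of the chest; the job needs the middle-sized.

How it is judged:
By the outcome, as a careful person would: the job done as asked, in the order asked, and still so for the second after the job is handed in, while the arm keeps its last pose, push and grip.
It also fails if it takes over 48 s, if anything falls off the work surface, if the arm or the gripper's body presses on something with over 40 N, if the wrist force passes 120 N, or if a joint passes its speed limit or range.

ROBOT

A 7-joint arm with a two-finger parallel gripper is mounted at the origin on the work surface. World frame = base frame: x ahead of the robot, y to its left, z up, the work surface at z = 0. Lengths are in m, angles in rad, forces in N, time in s.
With the tool pointing down it reaches from about 0.425 to 0.925 m from the base axis. Payload 6.8 kg.
Tool frame: the origin (TCP) lies at the very end of the fingers, on their centre line; the grasp point (between the pads) lies 19 mm behind it (r.tcp_to_grasp is the distance from the TCP to the grasp point, in m); z points along the fingers, y is the line along which they close (so a half turn about z gives the same grasp; the last joint's range is limited). The gripper opens to 85 mm and grips with 20 to 120 N. Pads are 22 mm wide; open, the fingers measure 114 mm over their backs; the gripper's body (76 mm by 85 mm) begins 54 mm behind the grasp point. The pads swing forward as they close: fully open they stand 13 mm farther back than shut.
Start: joints at [-1.222, 0.477, 0.022, 1.555, -0.011, 1.109, -0.083], TCP at [0.298, 0.606, 0.209] pointing down, gripper open.
Joint ranges: [-2.96, 2.96], [-0.34, 2.1], [-1.41, 1.46], [0.24, 2.44], [-1.37, 4.51], [0.17, 1.92], [-2.96, 2.96]. Speed limits (rad/s): [2.39, 2.39, 3.14, 3.14, 3.14, 3.14, 3.14].

INTERFACE

Orientations are given as a rotation vector (axis times angle).
In Python, from bench import r gives the robot as it stands.
- The arm moves only by the tool step_arm, never from a script. Its argument "moves" is a list of rows, each a list of 7 numbers: the shift along the tool's x, y, z in mm, then the turn, a rotation vector about the tool's x, y, z in rad, then the finger opening in mm, from 0 to 85.4. A call has 1 to 8 rows; each row is the pose to reach, as a shift and turn from the pose commanded when the call began, along the tool's axes at that moment; what a row does not reach only later rows make up. A row lasts 1/10 s, in which the tool goes at most 50 mm and 8.59 degrees, less where a joint would pass 70% of its speed; a pose out of reach is approached as far as the arm can. A call with a gripper value outside its range is refused whole. The fingers move at their own pace and stop on an object; "grip_force" is the grip in N (left out, the last holds). Time passes only in rows, so rows that repeat a pose let the fingers close. It gives the time, the measured TCP pose, the force, the opening and the grip force at its end, in the units of the state.
- r.get_obs(): the state, without advancing time (a new reading comes with each control period).
- r.grab_frame(name): name is "side" or "top"; returns a dict with "image" (480x640x3 uint8, red, green, blue), "depth" (480x640 float32, m along the optical axis (not along the pixel's ray), 0 where there is no reading), "mtx" (3x3 intrinsics, pixels), "rvec" (rotation vector, rad) and "tvec" (3), from world to camera coordinates, as OpenCV has them. Camera axes: x right, y down, z forward; pixel columns grow to the right and rows downward; lengths in m; the calibration is good to about 2 mm. A picture is of the moment at which its call begins.
- r.hand_in(): hands the job in; it is judged then, once.
The state is a dict: "clock": time; "joints": joint angles; "qvel": joint speeds; "tau": joint torques, N m; "tcp_pos": TCP position; "orientation": TCP orientation; "contact_force": force on the tool from outside, world axes, zero at the start; "moment": the same for the moment, N m; "grip_width": finger opening in m; "gripper_force": force on a finger pad.
Only numpy, scipy, OpenCV 4.12 (cv2) and the standard library are available. Lean on these libraries where they do the work, as an engineer would, in place of code of your own. Each camera call takes 0.05 s, during which the arm holds its last target. There are 200 camera calls.

## Working session

There is one attempt and no reset: what is moved stays moved. The work goes in short steps, Python scripts to look and compute and a tool call to move; the robot and the scene stay as the last step left them, time stands still between calls to the robot, and variables do not carry over. Pictures are saved under pics/ and viewed, at most 10 in all, crops included, and the job is handed in when it is done.

Besides the shell and the picture viewer there is one more tool, called after "Request:" as name([rows], argument=value, ...), one row to a line, values as JSON. step_arm: Moves the arm, as the interface text tells. Its arguments: {"type":"object","properties":{"moves":{"type":"array","items":{"type":"array","items":{"type":"number"}}},"grip_force":{"type":"number"}},"required":["moves"]}

```bash
mkdir -p pics; ls; cat > h.py <<'E'
import numpy as np, cv2
from bench import r
def grab(n,save=None):
    f=r.grab_frame(n)
    if save: cv2.imwrite('pics/'+save,f['image'][:,:,::-1])
    np.savez('/tmp/'+n+'.npz',**f); return f
def load(n): return dict(np.load('/tmp/'+n+'.npz'))
def ray(f,u,v,z):
    R,_=cv2.Rodrigues(f['rvec']); t=np.ravel(f['tvec'])
    c=-R.T@t; d=R.T@np.linalg.inv(f['mtx'])@np.array([u,v,1.]); return c+d*(z-c[2])/d[2]
def cloud(f):
    v,u=np.mgrid[:480,:640]; K=f['mtx']; d=f['depth']
    P=np.stack([(u-K[0,2])/K[0,0]*d,(v-K[1,2])/K[1,1]*d,d],-1)
    R,_=cv2.Rodrigues(f['rvec']); return (P-np.ravel(f['tvec']))@R
E
python3 - <<'E'
from h import *
for n in('top','side'):
    f=grab(n,n+'0.png'); R,_=cv2.Rodrigues(f['rvec']); print(n,-R.T@np.ravel(f['tvec']),R[2])
print(r.get_obs())
E
```

```text
pics
top [0.29669952 0.04236443 1.25173628] [ 0.11949014  0.02005654 -0.99263278]
side [-0.02197406  1.01878698  0.71301496] [ 0.37056616 -0.77191078 -0.51656022]
{'clock': 0.1, 'joints': array([-1.22210235,  0.47770719,  0.0223559 ,  1.5563587 , -0.01151613,
        1.1092955 , -0.08307165]), 'qvel': array([-0.00038142, -0.00173697,  0.0007593 , -0.00046301, -0.00139828,
       -0.00017716, -0.00101299]), 'tau': array([ 4.15311952e-03, -5.97756529e+01,  1.61367539e+00, -2.81956565e+01,
        1.28566381e-02,  5.04704949e-03,  1.81980204e-05]), 'tcp_pos': array([0.29748722, 0.60527134, 0.2082275 ]), 'orientation': array([-7.11203561e-01, -3.05976078e+00,  2.54345251e-03]), 'contact_force': array([ 0.50484295, -0.16993476,  0.31945955]), 'moment': array([-0.02100979, -0.00345957,  0.00580664]), 'gripper_force': 0.0, 'grip_width': 0.08537284981360721}
```

View pics/top0.png

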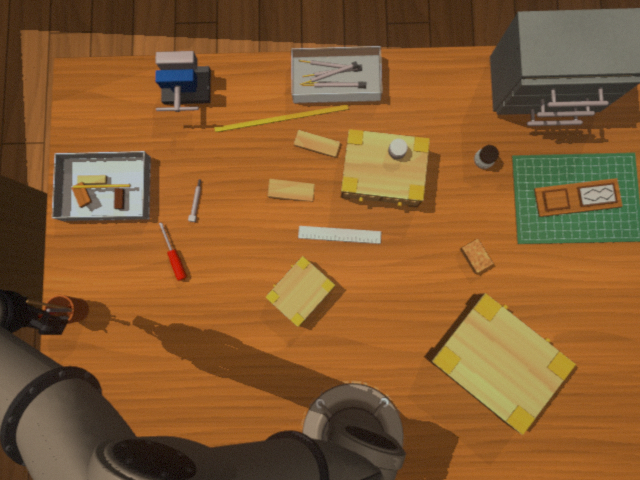

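View pics/side0.png

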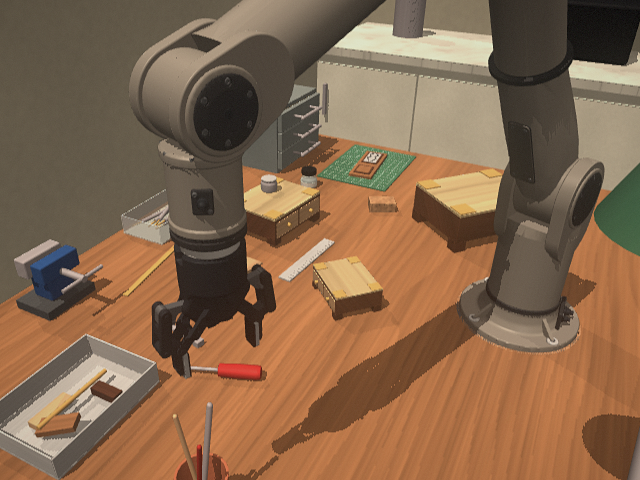

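The top view shows the middle chest, with the tin on it, at (385,168) and its short-foot corner at about (350,197). The small chest is at (300,292) and the large one at (503,362). Wedge candidates are the pale piece at (291,190), in line with the foot, and the one at (317,143), farther from the robot, so the offcut. There are also pieces in the tray at (90,185). I choose (291,190) and will check it in a crop and with depth.

```bash
python3 - <<'E'
from h import *
f=load('top'); im=f['image']; P=cloud(f)
c=im[120:220,255:440]; cv2.imwrite('pics/crop1.png',cv2.resize(c,None,fx=4,fy=4,interpolation=cv2.INTER_CUBIC)[:,:,::-1])
hsv=cv2.cvtColor(im,cv2.COLOR_RGB2HSV)
print(hsv[190,291],hsv[143,317],hsv[180,380],hsv[215,270],hsv[138,355])
# height profile along both pieces
for a,b in(((272,187),(310,192)),((298,138),(338,150))):
    for t in np.linspace(0,1,6):
        u,v=[int(round(x)) for x in np.array(a)*(1-t)+np.array(b)*t]
        print((u,v),np.round(np.median(P[v-2:v+3,u-1:u+2].reshape(-1,3),0)*1000,1))
print('table',np.round(P[230:234,420:424].mean((0,1))*1000,1),'top chest',np.round(P[175:180,380:385].mean((0,1))*1000,1))
# contours of pale wood
m=cv2.inRange(hsv,(14,60,120),(32,200,255)); m[:, :255]=0;m[225:]=0;m[:120]=0;m[:,440:]=0
cs,_=cv2.findContours(m,0,2)
for k in cs:
    if cv2.contourArea(k)>150: 
        R=cv2.minAreaRect(k); print(cv2.contourArea(k),np.round(cv2.boxPoints(R),1).tolist())
E
```

```text
[ 22 127 185] [ 17 140 187] [ 22 128 188] [ 13 190 185] [ 24 187 187]
(272, 187) [590.2 182.3  16.7]
(280, 188) [587.7 162.9  14.4]
(287, 189) [584.4 145.6  13.2]
(295, 190) [582.9 126.6  10.7]
(302, 191) [580.7 109.3   7.2]
(310, 192) [577.1  89.9   5.5]
(298, 138) [712.7 117.1  13.9]
(306, 140) [708.7  97.4  13. ]
(314, 143) [699.2  77.6  14.3]
(322, 145) [694.   57.9  13.2]
(330, 148) [686.1  38.3  13.6]
(338, 150) [683.9  18.4   1.6]
table [ 474.6 -180.6    1.5] top chest [592.8 -80.6  80.8]
17380.0 [[255.0, 120.0], [439.0, 120.0], [439.0, 224.0], [255.0, 224.0]]
```

View pics/crop1.png

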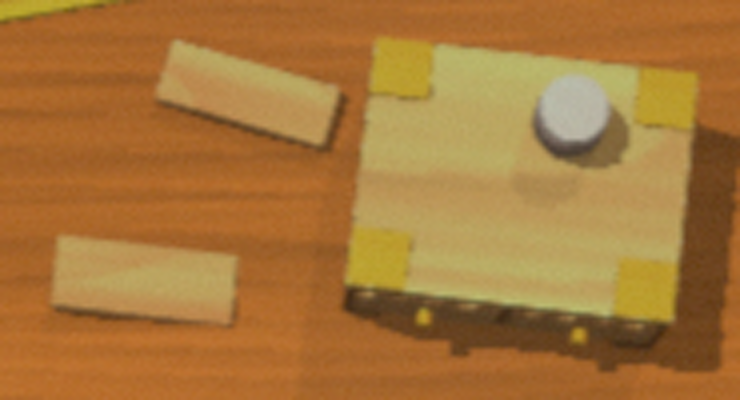

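The crop shows the wedge, with corners at about (268,179), (314,184), (312,201) and (267,196). Its height falls from 17 to 5 mm towards the chest, while the far piece is even. Next I measure the chest and the wedge precisely.

```bash
cat >> h.py <<'E'
def rect(pts): # (N,2) metres -> centre, size, box
    return cv2.minAreaRect((pts*1000).astype(np.float32))
def wedge(f,win):
    u0,u1,v0,v1=win; hsv=cv2.cvtColor(f['image'],cv2.COLOR_RGB2HSV)
    m=np.zeros((480,640),np.uint8); m[v0:v1,u0:u1]=(hsv[v0:v1,u0:u1,1]<162)&(hsv[v0:v1,u0:u1,2]>120)
    m=cv2.morphologyEx(m,cv2.MORPH_OPEN,np.ones((3,3))); k=max(cv2.findContours(m,0,1)[0],key=cv2.contourArea)
    return k[:,0]
def chest(f,win):
    u0,u1,v0,v1=win; P=cloud(f)[v0:v1,u0:u1]; m=((P[...,2]>.072)&(P[...,2]<.09)).astype(np.uint8)
    k=max(cv2.findContours(m,0,1)[0],key=cv2.contourArea)[:,0]+[u0,v0]
    return k
E
python3 - <<'E'
from h import *
f=load('top')
k=wedge(f,(258,325,170,212)); 
print('wedge px',np.round(cv2.boxPoints(cv2.minAreaRect(k)),1).tolist())
w=np.array([ray(f,u,v,.010)[:2] for u,v in k]); R=rect(w); print(R, np.round(cv2.boxPoints(R),1).tolist())
k=chest(f,(330,440,120,220)); c=np.array([ray(f,u,v,.081)[:2] for u,v in k]); R=rect(c); print(R,np.round(cv2.boxPoints(R),1).tolist())
hsv=cv2.cvtColor(f['image'],cv2.COLOR_RGB2HSV)
m=cv2.inRange(hsv,(20,160,120),(30,255,255)); m[:124]=0;m[210:]=0;m[:,:335]=0;m[:,435:]=0
m=cv2.morphologyEx(m,cv2.MORPH_OPEN,np.ones((3,3)))
for k in cv2.findContours(m,0,1)[0]:
    if cv2.contourArea(k)>50:
        M=cv2.moments(k); print('plate',cv2.contourArea(k),np.round(ray(f,M['m10']/M['m00'],M['m01']/M['m00'],.082)*1000,1))
E
```

```text
wedge px [[266.70001220703125, 196.1999969482422], [268.79998779296875, 177.89999389648438], [314.5, 183.39999389648438], [312.29998779296875, 201.6999969482422]]
((583.721923828125, 137.4039306640625), (113.72176361083984, 46.0687141418457), 81.70228576660156) [[552.7000122070312, 84.5], [598.2999877929688, 77.80000305175781], [614.7000122070312, 190.3000030517578], [569.0999755859375, 197.0]]
((621.0965576171875, -87.56712341308594), (189.73480224609375, 154.0960235595703), 81.78726959228516) [[531.2999877929688, -170.5], [683.7999877929688, -192.5], [710.9000244140625, -4.699999809265137], [558.4000244140625, 17.299999237060547]]
plate 189.5 [ 555.1 -158.1   82. ]
plate 188.5 [577.5  -4.5  82. ]
plate 179.0 [ 668.1 -173.8   82. ]
plate 172.0 [690.1 -20.5  82. ]
```

```bash
cat >> h.py <<'E'
from scipy.spatial.transform import Rotation as Ro
def row(p,ang): # p mm world TCP, ang deg of tool x in world, tool down
    o=r.get_obs(); R=Ro.from_rotvec(o['orientation'])
    a=np.radians(ang); T=np.array([[np.cos(a),np.sin(a),0],[np.sin(a),-np.cos(a),0],[0,0,-1]]).T
    T=np.column_stack([[np.cos(a),np.sin(a),0],[np.sin(a),-np.cos(a),0],[0,0,-1]])
    d=R.inv().apply(np.array(p)-o['tcp_pos']*1000); w=(R.inv()*Ro.from_matrix(T)).as_rotvec()
    print('row',np.round(d,1),np.round(w,4))
E
python3 - <<'E'
from h import *
f=load('top')
k=wedge(f,(258,325,170,212)); B=cv2.boxPoints(cv2.minAreaRect(k))
tail=ray(f,*((B[0]+B[1])/2),.017)*1000; tip=ray(f,*((B[2]+B[3])/2),.003)*1000
u=(tip-tail)[:2]; L=np.hypot(*u); u/=L; print('tail',tail,'tip',tip,'L',L,np.degrees(np.arctan2(u[1],u[0])))
y=-0.143; c=np.array([622.,-88.5]); ex=np.array([np.cos(y),np.sin(y)]); ey=np.array([-ex[1],ex[0]])
foot=c-63*ex+83*ey
for n,p in(('tail',tail),('tip',tip)): d=p[:2]-foot; print(n,'chest-axis rel to foot',d@ex,d@ey)
com=tail[:2]+u*(42+(L-110)/2); side=com-22*ex; print('foot',foot,'com',com,'side',side)
t=side-ex*(11+15)
row([*t,60],171.8); row([*t,6],171.8)
P=cloud(f); print('rule',np.round(P[228:243,300:380].reshape(-1,3).max(0)*1000), np.round(P[227,310]*1000),np.round(P[243,310]*1000),np.round(P[229,300]*1000))
E
```

```text
tail [590.16096882 192.71671473  17.        ] tip [577.0910241   81.45727049   3.        ] L 112.0244945884281 -96.69998164660721
tail chest-axis rel to foot -8.591121665615834 190.80883084982028
tip chest-axis rel to foot -5.671728634107588 78.82238286560955
foot [571.47163638   2.63113886] com [585.1427119  149.99821154] side [563.36726785 153.13350041]
row [-413.3 -296.3  148.8] [-1.600e-03 -1.000e-04 -3.136e-01]
row [-413.3 -296.2  202.8] [-1.600e-03 -1.000e-04 -3.136e-01]
rule [ 490.  117. 1252.] [491.  91.   2.] [452.  92.   1.] [486. 116.   6.]
```

Request:
step_arm([
  [-413,-296,80,0,0,-0.314,20],
  [-413,-296,80,0,0,-0.314,20],
  [-413,-296,80,0,0,-0.314,20],
  [-413,-296,80,0,0,-0.314,20],
  [-413,-296,80,0,0,-0.314,20],
  [-413,-296,80,0,0,-0.314,20],
  [-413,-296,80,0,0,-0.314,20],
  [-413,-296,80,0,0,-0.314,20],
], grip_force=20)

```text
clock: 0.9
tcp_pos: [0.4849, 0.2556, 0.1465]
orientation: [-0.224, -3.133, 0.0]
contact_force: [0.3, 1.0, 0.1]
grip_width: 0.02
gripper_force: 0.0
```

Request:
step_arm([
  [0,0,0,0,0,0,20],
])

```text
clock: 1.0
tcp_pos: [0.4873, 0.2486, 0.1457]
orientation: [-0.243, -3.132, 0.008]
contact_force: [0.4, -0.3, -0.2]
grip_width: 0.0199
gripper_force: 0.0
```

```bash
python3 - <<'E'
from h import *
row([537.6,156.8,128],171.8); row([537.6,156.8,6],171.8); print(r.get_obs()['tcp_pos'])
E
```

```text
row [-63.8 -82.9  18.1] [-0.0051  0.0003 -0.0114]
row [-63.8 -82.3 140.1] [-0.0051  0.0003 -0.0114]
[0.48730876 0.24862453 0.14568108]
```

Request:
step_arm([
  [-64,-83,60,0,0,0,20],
  [-64,-83,60,0,0,0,20],
  [-64,-83,60,0,0,0,20],
  [-64,-83,115,0,0,0,20],
  [-64,-83,115,0,0,0,20],
  [-64,-83,115,0,0,0,20],
  [-64,-83,115,0,0,0,20],
])

```text
clock: 1.7
tcp_pos: [0.5366, 0.1674, 0.0333]
orientation: [0.222, 3.132, 0.002]
contact_force: [0.2, 0.6, 1.1]
grip_width: 0.0201
gripper_force: 0.0
```

```bash
python3 - <<'E'
from h import *
row([537.6,156.8,6],171.8); print(r.get_obs()['tcp_pos'])
grab('side','side1.png')
i=cv2.imread('pics/side1.png')[150:350,120:440]; cv2.imwrite('pics/side1c.png',cv2.resize(i,None,fx=2.4,fy=2.4))
E
```

```text
row [ -2.5 -10.4  27.3] [0.0011 0.0012 0.0014]
[0.53656766 0.1674174  0.03327452]
```

View pics/side1c.png

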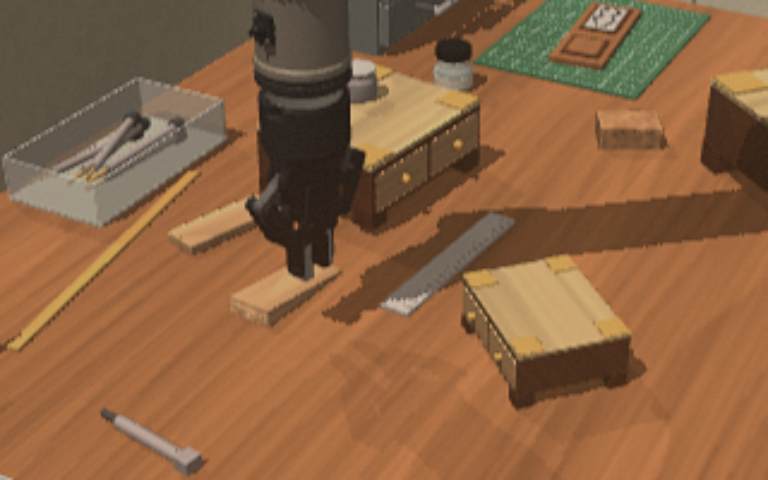

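The wedge is seen clearly, with its thick tail towards the camera at crop (250,310). The fingers hang above the bench on its robot side, clear of everything.

Request:
step_arm([
  [-2,-10,26,0,0,0,20],
  [-2,-10,26,0,0,0,20],
  [-10,-10,26,0,0,0,20],
  [-13,-10,26,0,0,0,20],
  [-16,-10,26,0,0,0,20],
  [-19,-10,26,0,0,0,20],
  [-22,-10,26,0,0,0,20],
  [-22,-10,26,0,0,0,20],
])

```text
clock: 2.55
tcp_pos: [0.5569, 0.1533, 0.0061]
orientation: [0.224, 3.133, 0.0]
contact_force: [0.9, -0.2, 0.4]
grip_width: 0.0201
gripper_force: 0.0
```

```bash
python3 - <<'E'
from h import *
f=grab('top','top1.png'); i=f['image'][120:220,255:440,::-1]; cv2.imwrite('pics/top1c.png',cv2.resize(i,None,fx=4,fy=4))
E
```

```text
(no output)
```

View pics/top1c.png

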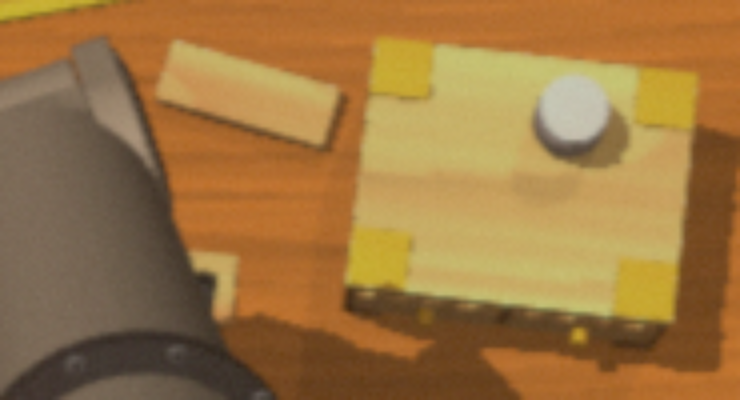

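The tip end shows at crop (235,285) and has barely moved. I push on by 5 mm, then back off, rise and measure.

Request:
step_arm([
  [-3,0,0,0,0,0,20],
  [-6,0,0,0,0,0,20],
  [-6,0,0,0,0,0,20],
  [25,0,0,0,0,0,20],
  [25,0,-50,0,0,0,20],
  [25,30,-90,0,0,0.15,20],
  [0,100,-100,0,0,0.3,20],
  [0,130,-100,0,0,0.45,20],
])

```text
clock: 3.4
tcp_pos: [0.5763, 0.2786, 0.1085]
orientation: [0.93, 2.997, 0.005]
contact_force: [0.9, -0.4, -0.2]
grip_width: 0.0201
gripper_force: 0.0
```

```bash
python3 - <<'E'
from h import *
print(r.get_obs()['tcp_pos'])
f=grab('top','top2.png'); i=f['image'][120:220,255:440,::-1]; cv2.imwrite('pics/top2c.png',cv2.resize(i,None,fx=4,fy=4))
g=grab('side','side2.png')
E
```

```text
[0.57626243 0.27861572 0.10852714]
```

View pics/top2c.png

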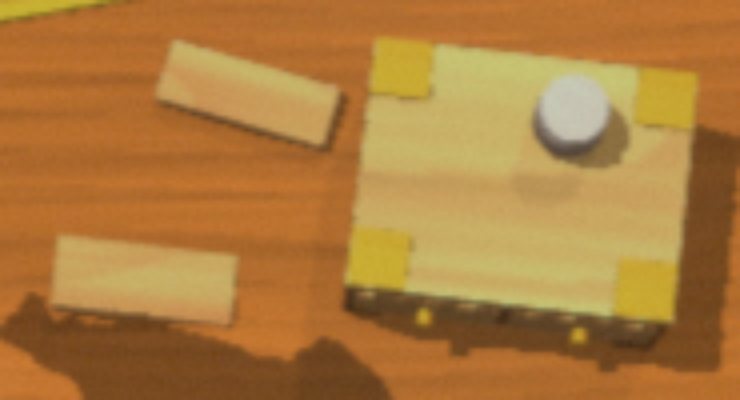

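The wedge is unchanged, with corners at crop (58,237), (237,255), (232,325) and (53,305). With the fingers part open the tips sit farther back, so they slid over it. I'll redo this with closed fingers.

```bash
python3 - <<'E'
from h import *
row([537.6,156.8,60],171.8); row([537.6,156.8,5],171.8)
f=load('top');k=wedge(f,(258,325,170,205)); B=cv2.boxPoints(cv2.minAreaRect(k));print(B.tolist())
E
```

```text
row [ -42.5 -129.8   45.8] [ 0.0069  0.0005 -0.4443]
row [ -42.6 -130.2  100.8] [ 0.0069  0.0005 -0.4443]
[[267.03961181640625, 196.6039581298828], [268.87127685546875, 178.28712463378906], [314.31683349609375, 182.83168029785156], [312.48516845703125, 201.1485137939453]]
```

Request:
step_arm([
  [-42,-130,40,0,0,-0.45,0],
  [-42,-130,40,0,0,-0.45,0],
  [-42,-130,40,0,0,-0.45,0],
  [-42,-130,40,0,0,-0.45,0],
  [-42,-130,90,0,0,-0.45,0],
  [-42,-130,98,0,0,-0.45,0],
  [-42,-130,98,0,0,-0.45,0],
  [-42,-130,98,0,0,-0.45,0],
])

```text
clock: 4.3
tcp_pos: [0.5364, 0.1474, 0.0086]
orientation: [0.223, 3.133, 0.001]
contact_force: [1.1, -0.1, -0.1]
grip_width: 0.0001
gripper_force: 0.0
```

```bash
python3 - <<'E'
from h import *
row([537.6,156.8,5],171.8); print(r.get_obs()['tcp_pos'])
E
```

```text
row [0.2 9.4 3.6] [0.0005 0.0007 0.0009]
[0.53644526 0.14742321 0.00856727]
```

Request:
step_arm([
  [0,8,3,0,0,0,0],
  [-8,8,3,0,0,0,0],
  [-12,8,3,0,0,0,0],
  [-15,8,3,0,0,0,0],
  [-18,8,3,0,0,0,0],
  [-21,8,3,0,0,0,0],
  [-21,8,3,0,0,0,0],
])

```text
clock: 5.0
tcp_pos: [0.5582, 0.1514, 0.0047]
orientation: [0.225, 3.133, 0.0]
contact_force: [0.4, -0.7, 0.7]
grip_width: 0.0002
gripper_force: 0.0
```

Request:
step_arm([
  [30,0,0,0,0,0,0],
  [30,0,-60,0,0,0,0],
  [30,40,-90,0,0,0.15,0],
  [0,90,-90,0,0,0.3,0],
  [0,125,-90,0,0,0.45,0],
  [0,125,-90,0,0,0.45,0],
])

```text
clock: 5.6
tcp_pos: [0.5757, 0.2848, 0.0953]
orientation: [0.91, 3.006, 0.009]
contact_force: [-1.2, 0.9, 0.1]
grip_width: -0.0001
gripper_force: 0.0
```

```bash
python3 - <<'E'
from h import *
print(r.get_obs()['tcp_pos'])
f=grab('top','top3.png')
k=wedge(f,(258,325,170,205)); B=cv2.boxPoints(cv2.minAreaRect(k)); print(B.tolist())
tail=ray(f,*((B[0]+B[1])/2),.017)*1000; tip=ray(f,*((B[2]+B[3])/2),.003)*1000
u=(tip-tail)[:2]; L=np.hypot(*u); u/=L; print('tail',tail,'tip',tip,'L',L,np.degrees(np.arctan2(u[1],u[0])))
E
```

```text
[0.5756727  0.28476978 0.0952515 ]
[[266.90338134765625, 196.51463317871094], [268.647216796875, 178.2045135498047], [314.28094482421875, 182.5505828857422], [312.537109375, 200.86070251464844]]
tail [589.4357513  192.66253438  17.        ] tip [579.21686073  81.43563373   3.        ] L 111.69534078769607 -95.24927165657907
```

```bash
python3 - <<'E'
from h import *
row([535,169,60],171.8); row([535,169,5],171.8); row([567,164.5,5],171.8)
E
```

```text
row [ -28.4 -114.8   34.2] [ 0.0018 -0.0005 -0.4437]
row [ -28.5 -114.9   89.2] [ 0.0018 -0.0005 -0.4437]
row [ -57.6 -100.9   89.2] [ 0.0018 -0.0005 -0.4437]
```

Request:
step_arm([
  [-28,-115,35,0,0,-0.45,0],
  [-28,-115,35,0,0,-0.45,0],
  [-28,-115,35,0,0,-0.45,0],
  [-28,-115,35,0,0,-0.45,0],
  [-28,-115,80,0,0,-0.45,0],
  [-28,-115,86,0,0,-0.45,0],
  [-28,-115,86,0,0,-0.45,0],
  [-28,-115,86,0,0,-0.45,0],
])

```text
clock: 6.45
tcp_pos: [0.5351, 0.165, 0.0096]
orientation: [0.224, 3.133, 0.001]
contact_force: [-0.0, 0.9, 0.6]
grip_width: 0.0003
gripper_force: 0.0
```

```bash
python3 - <<'E'
from h import *
row([535,169,5],171.8); row([567,164.5,5],171.8); print(r.get_obs()['tcp_pos'])
E
```

```text
row [0.7 4.  4.6] [0.0005 0.0008 0.0005]
row [-31.6   4.1   4.7] [0.0005 0.0008 0.0005]
[0.53513021 0.16497755 0.00964489]
```

Request:
step_arm([
  [-8,4,4,0,0,0,0],
  [-16,4,4,0,0,0,0],
  [-20,4,4,0,0,0,0],
  [-23,4,4,0,0,0,0],
  [-26,4,4,0,0,0,0],
  [-29,4,4,0,0,0,0],
  [-32,4,4,0,0,0,0],
  [-32,4,4,0,0,0,0],
])

```text
clock: 7.25
tcp_pos: [0.5672, 0.1637, 0.0047]
orientation: [0.225, 3.133, 0.0]
contact_force: [-0.2, -0.2, -1.1]
grip_width: 0.0
gripper_force: 0.0
```

Request:
step_arm([
  [30,0,0,0,0,0,0],
  [30,0,-60,0,0,0,0],
  [30,40,-90,0,0,0.15,0],
  [0,90,-90,0,0,0.3,0],
  [0,115,-90,0,0,0.45,0],
  [0,115,-90,0,0,0.45,0],
  [0,115,-90,0,0,0.45,0],
])

```text
clock: 7.95
tcp_pos: [0.5824, 0.2785, 0.0941]
orientation: [-0.912, -3.006, 0.001]
contact_force: [0.2, -0.6, 0.4]
grip_width: -0.0
gripper_force: 0.0
```

```bash
cat >> h.py <<'E'
FOOT=np.array([571.5,2.6]); EX=np.array([np.cos(.143),-np.sin(.143)]); EY=np.array([np.sin(.143),np.cos(.143)])
def wm(f,win=(258,325,165,205)):
    k=wedge(f,win); B=cv2.boxPoints(cv2.minAreaRect(k)); B=B[np.argsort(B[:,0])]; print(B.round(1).tolist())
    tail=ray(f,*((B[0]+B[1])/2),.017)*1000; tip=ray(f,*((B[2]+B[3])/2),.003)*1000
    u=(tip-tail)[:2]; L=np.hypot(*u); u/=L
    print('tail',tail.round(1),'tip',tip.round(1),'L',L,np.degrees(np.arctan2(u[1],u[0])))
    for p in(tail,tip): d=p[:2]-FOOT; print('rel foot',d@EX,d@EY)
E
python3 - <<'E'
from h import *
print(r.get_obs()['tcp_pos']); wm(grab('top','top4.png'))
E
```

```text
[0.5823936  0.27848595 0.09411401]
[[267.0, 195.5], [269.1000061035156, 178.10000610351562], [312.29998779296875, 200.89999389648438], [314.3999938964844, 183.39999389648438]]
tail [590.8 192.   17. ] tip [578.2  81.6   3. ] L 111.14047125030423 -96.54708929868971
rel foot -7.866167228499219 190.26517767877337
rel foot -4.673347953406917 79.17057720324937
```

```bash
python3 - <<'E'
from h import *
row([540,164,60],171.8); row([540,164,5],171.8); row([573.5,159.2,5],171.8)
E
```

```text
row [ -27.7 -117.2   34.3] [-0.0017 -0.0006 -0.4483]
row [ -27.7 -117.1   89.3] [-0.0017 -0.0006 -0.4483]
row [ -58.2 -102.4   89.2] [-0.0017 -0.0006 -0.4483]
```

Request:
step_arm([
  [-28,-117,30,0,0,-0.448,0],
  [-28,-117,30,0,0,-0.448,0],
  [-28,-117,30,0,0,-0.448,0],
  [-28,-117,30,0,0,-0.448,0],
  [-28,-117,80,0,0,-0.448,0],
  [-28,-117,89,0,0,-0.448,0],
  [-28,-117,89,0,0,-0.448,0],
  [-28,-117,89,0,0,-0.448,0],
])

```text
clock: 8.8
tcp_pos: [0.5416, 0.1651, 0.0066]
orientation: [0.228, 3.133, 0.0]
contact_force: [0.0, 0.3, -0.2]
grip_width: 0.0004
gripper_force: 0.0
```

```bash
python3 - <<'E'
from h import *
row([573.5,159.2,5],171.8); print(r.get_obs()['tcp_pos'])
f=grab('side'); i=f['image'][:,:,::-1]
R,_=cv2.Rodrigues(f['rvec']); p=cv2.projectPoints(r.get_obs()['tcp_pos'].reshape(1,3),f['rvec'],f['tvec'],f['mtx'],None)[0].ravel(); print(p)
u,v=p.astype(int); c=i[v-50:v+30,u-60:u+50]; cv2.imwrite('pics/side3c.png',cv2.resize(c,None,fx=6,fy=6)[:,:])
E
```

```text
row [-32.5  -1.3   1.6] [ 0.0003  0.0007 -0.002 ]
[0.54157081 0.16514672 0.00658707]
[247.64547797 279.44952399]
```

View pics/side3c.png

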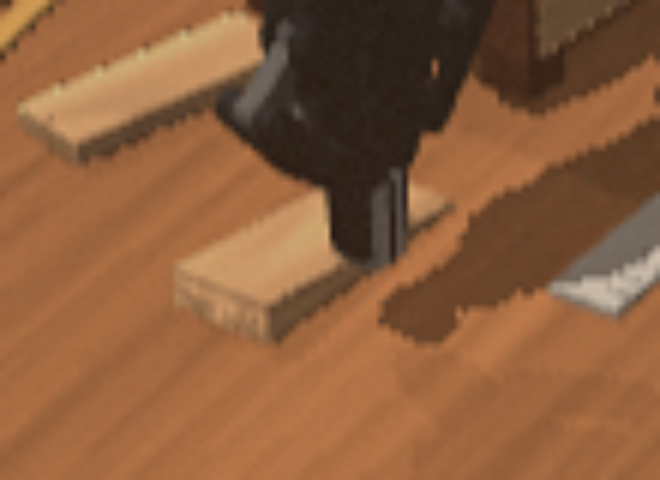

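```bash
python3 - <<'E'
from h import *
f=load('side'); P=cloud(f)*1000
pr=lambda p:cv2.projectPoints(np.array(p,float).reshape(-1,3)/1000,f['rvec'],f['tvec'],f['mtx'],None)[0].reshape(-1,2)
u0,v0=247-60,279-50
print('proj tail corners (crop6)',(pr([[568.9,194.8,0],[568.9,194.8,17],[612.7,189.2,17]])-[u0,v0])*6)
for cx,cy in((350,240),(375,250),(385,258),(395,250),(380,262),(370,275)):
    print((cx,cy),P[int(v0+cy/6+.5),int(u0+cx/6+.5)].round(1))
for cx,cy in((275,335),(270,305),(180,265),(225,290),(300,400)):
    print((cx,cy),P[int(v0+cy/6),int(u0+cx/6)].round(1))
E
```

```text
proj tail corners (crop6) [[257.53704477 339.59595022]
 [255.03241325 300.7233552 ]
 [162.37177133 260.43870351]]
(350, 240) [539.7 177.4  42.1]
(375, 250) [531.6 170.7  35.6]
(385, 258) [529.5 170.2  33.4]
(395, 250) [528.4 163.9  32.6]
(380, 262) [529.5 174.3  33.3]
(370, 275) [555.2 139.3  -1.2]
(275, 335) [564.8 192.5   4.2]
(270, 305) [566.1 189.6  15.1]
(180, 265) [605.1 189.   17.8]
(225, 290) [586.4 190.   13.9]
(300, 400) [537.5 215.5  -0.8]
```

```bash
python3 - <<'E'
from h import *
f=load('side'); P=cloud(f)*1000
pr=lambda p:cv2.projectPoints(np.array(p,float).reshape(-1,3)/1000,f['rvec'],f['tvec'],f['mtx'],None)[0].reshape(-1,2)
u0,v0=247-60,279-50
o=r.get_obs(); print(o['tcp_pos'],o['joints'].round(3),o['contact_force'])
for z in(0,6,12,20,30): print(z,((pr([[530,168,z],[541,165,z],[545,180,z]])-[u0,v0])*6).round(0).tolist())
im=f['image']
for u in range(243,258,2):
    for v in range(264,278,1): print(u,v,P[v,u].round(0),im[v,u]) if P[v,u][2]<60 and abs(P[v,u][0]-540)<20 and abs(P[v,u][1]-165)<20 else 0
E
```

```text
[0.54203698 0.16544055 0.00705641] [-0.463  0.57   0.073  1.967 -0.069  0.605  1.081] [ 0.06683543  0.92172842 -0.19422981]
0 [[389.0, 331.0], [368.0, 319.0], [336.0, 337.0]]
6 [[389.0, 318.0], [367.0, 305.0], [335.0, 323.0]]
12 [[388.0, 304.0], [366.0, 292.0], [335.0, 309.0]]
20 [[387.0, 286.0], [366.0, 273.0], [334.0, 291.0]]
30 [[386.0, 263.0], [365.0, 250.0], [333.0, 268.0]]
243 264 [542. 181.  56.] [46 32 25]
243 265 [544. 178.  51.] [44 29 20]
243 266 [545. 177.  48.] [46 32 22]
243 267 [546. 176.  44.] [46 33 24]
243 268 [545. 177.  43.] [48 32 25]
243 269 [542. 181.  43.] [44 29 23]
243 270 [546. 176.  37.] [47 39 33]
245 264 [539. 177.  55.] [50 34 25]
245 265 [541. 175.  51.] [50 34 25]
245 266 [540. 177.  50.] [48 35 23]
245 267 [538. 180.  49.] [50 34 27]
245 268 [540. 177.  45.] [51 36 28]
245 269 [540. 177.  42.] [49 35 25]
245 270 [537. 182.  43.] [49 34 26]
245 271 [539. 178.  37.] [51 37 30]
245 277 [557. 153.   1.] [133  85  51]
247 264 [536. 174.  54.] [48 33 27]
247 265 [534. 178.  54.] [51 36 27]
247 266 [537. 174.  48.] [52 38 29]
247 267 [536. 175.  47.] [51 35
[... 576 characters left out ...]
[74 65 55]
249 273 [534. 172.  30.] [78 70 64]
249 277 [550. 148.   1.] [176 113  69]
251 264 [531. 167.  51.] [85 74 67]
251 265 [530. 168.  50.] [91 79 70]
251 266 [529. 170.  49.] [91 80 72]
251 267 [532. 166.  43.] [89 77 68]
251 268 [530. 168.  42.] [91 82 72]
251 269 [530. 170.  41.] [92 82 73]
251 270 [529. 171.  39.] [92 81 73]
251 271 [529. 170.  36.] [89 78 70]
251 272 [529. 170.  33.] [86 78 72]
253 264 [528. 163.  50.] [89 82 72]
253 265 [529. 162.  47.] [91 80 72]
253 266 [529. 162.  44.] [91 81 71]
253 267 [528. 164.  43.] [91 80 72]
253 268 [528. 164.  41.] [89 79 71]
253 269 [529. 163.  37.] [90 79 70]
253 270 [527. 166.  37.] [90 81 75]
253 271 [528. 164.  33.] [102  81  65]
```

```bash
python3 -c "
from h import *
print(r.tcp_to_grasp,[a for a in dir(r) if a[0]!='_']); print(r.get_obs()['tcp_pos'],r.get_obs()['grip_width'])"
```

```text
0.0187 ['Unreachable', 'get_obs', 'grab_frame', 'hand_in', 'tcp_to_grasp']
[0.54203698 0.16544055 0.00705641] -6.1400236176868e-05
```

Request:
step_arm([
  [0,0,3,0,0,0,0],
  [0,0,5,0,0,0,0],
  [0,0,7,0,0,0,0],
  [0,0,7,0,0,0,0],
])

```text
clock: 9.25
tcp_pos: [0.5409, 0.165, -0.0014]
orientation: [-0.227, -3.133, 0.0]
contact_force: [-0.0, -0.3, -0.2]
grip_width: 0.0
gripper_force: 0.0
```

Request:
step_arm([
  [0,0,4,0,0,0,0],
  [0,0,8,0,0,0,0],
  [0,0,8,0,0,0,0],
])

```text
clock: 9.55
tcp_pos: [0.5405, 0.1648, -0.0101]
orientation: [-0.227, -3.132, 0.001]
contact_force: [-0.0, 1.1, 0.2]
grip_width: -0.0001
gripper_force: 0.0
```

```bash
cat >> h.py <<'E'
def tipz():
    f=grab('side'); P=cloud(f)*1000; o=r.get_obs()['tcp_pos']*1000
    d=np.hypot(P[...,0]-o[0],P[...,1]-o[1]); m=(d<20)&(P[...,2]>5)&(P[...,2]<100)&(f['image'].max(2)<110)&(f['depth']>0)
    q=P[m]; z=np.sort(q[:,2]); print('tcp',o.round(1),'low tip z',z[:8].round(0),'n',len(z),'xy range',q[:,:2].min(0).round(0),q[:,:2].max(0).round(0))
E
python3 -c "
from h import *
tipz()"
```

```text
tcp [540.6 164.8  -9.8] low tip z [ 5. 11. 13. 13. 13. 14. 15. 15.] n 362 xy range [521. 149.] [559. 184.]
```

Request:
step_arm([
  [0,0,3,0,0,0,0],
  [0,0,5,0,0,0,0],
  [0,0,5,0,0,0,0],
])

```text
clock: 9.9
tcp_pos: [0.5407, 0.1649, -0.0147]
orientation: [-0.227, -3.133, 0.0]
contact_force: [-0.2, 0.8, -0.2]
grip_width: 0.0
gripper_force: 0.0
```

Request:
step_arm([
  [0,0,1,0,0,0,0],
  [0,0,2,0,0,0,0],
  [0,0,2,0,0,0,0],
])

```text
clock: 10.2
tcp_pos: [0.5409, 0.1649, -0.0165]
orientation: [-0.227, -3.133, 0.0]
contact_force: [0.6, 0.5, 0.7]
grip_width: 0.0003
gripper_force: 0.0
```

Request:
step_arm([
  [0,0,1,0,0,0,0],
  [0,0,2,0,0,0,0],
  [0,0,2,0,0,0,0],
])

```text
clock: 10.5
tcp_pos: [0.5409, 0.1649, -0.0185]
orientation: [-0.227, -3.133, 0.0]
contact_force: [0.1, 0.4, 0.4]
grip_width: 0.0
gripper_force: 0.0
```

Request:
step_arm([
  [-5,-8,0,0,0,0,0],
  [-10,-8,0,0,0,0,0],
  [-12,-8,0,0,0,0,0],
  [-14,-8,0,0,0,0,0],
  [-16,-8,0,0,0,0,0],
  [-18,-8,0,0,0,0,0],
  [-20,-8,0,0,0,0,0],
  [-20,-8,0,0,0,0,0],
])

```text
clock: 11.3
tcp_pos: [0.56, 0.1542, -0.0183]
orientation: [0.227, 3.133, 0.0]
contact_force: [0.4, 0.3, -0.8]
grip_width: -0.0004
gripper_force: 0.0
```

Request:
step_arm([
  [30,0,0,0,0,0,0],
  [30,0,-60,0,0,0,0],
  [30,40,-110,0,0,0.15,0],
  [0,90,-110,0,0,0.3,0],
  [0,125,-110,0,0,0.45,0],
  [0,125,-110,0,0,0.45,0],
  [0,125,-110,0,0,0.45,0],
])

```text
clock: 12.0
tcp_pos: [0.5772, 0.2804, 0.0914]
orientation: [0.913, 3.006, 0.001]
contact_force: [-0.0, -0.6, -0.1]
grip_width: -0.0
gripper_force: 0.0
```

```bash
python3 - <<'E'
from h import *
print(r.get_obs()['tcp_pos']); wm(grab('top','top5.png'))
E
```

```text
[0.57721791 0.28040646 0.0914334 ]
[[267.0, 192.60000610351562], [269.8999938964844, 174.3000030517578], [312.1000061035156, 199.8000030517578], [315.0, 181.60000610351562]]
tail [599.2 191.   17. ] tip [581.8  81.    3. ] L 111.32957589252806 -98.9755915380442
rel foot 0.556045216653398 190.37841499712948
rel foot -0.9639597974079286 79.05921605477548
```

```bash
python3 - <<'E'
from h import *
row([602,216,40],81.8); row([602,216,-18],81.8)
E
```

```text
row [-55.3 -37.3  51.1] [-1.1000e-03  5.0000e-04  1.1214e+00]
row [-55.3 -37.2 109.1] [-1.1000e-03  5.0000e-04  1.1214e+00]
```

Request:
step_arm([
  [-55,-37,20,0,0,1.12,0],
  [-55,-37,20,0,0,1.12,0],
  [-55,-37,50,0,0,1.12,0],
  [-55,-37,50,0,0,1.12,0],
  [-55,-37,50,0,0,1.12,0],
  [-55,-37,50,0,0,1.12,0],
  [-55,-37,50,0,0,1.12,0],
  [-55,-37,50,0,0,1.12,0],
])

```text
clock: 12.85
tcp_pos: [0.6017, 0.2137, 0.0412]
orientation: [2.383, 2.047, -0.003]
contact_force: [-0.8, 0.7, 0.5]
grip_width: -0.0
gripper_force: 0.0
```

Request:
step_arm([
  [0,0,0,0,0,0,0],
  [0,0,0,0,0,0,0],
])

```text
clock: 13.05
tcp_pos: [0.6021, 0.2147, 0.0414]
orientation: [2.375, 2.057, -0.002]
contact_force: [-1.0, 0.0, 0.1]
grip_width: 0.0001
gripper_force: 0.0
```

```bash
python3 - <<'E'
from h import *
row([602,216,-18],81.8); tipz()
E
```

```text
row [ 1.3 -0.2 59.4] [-0.0006  0.0009 -0.0002]
tcp [602.2 215.1  41.5] low tip z [63. 64. 65. 66. 66. 67. 67. 67.] n 148 xy range [585. 208.] [616. 229.]
```

Request:
step_arm([
  [1,0,45,0,0,0,0],
  [1,0,58,0,0,0,0],
  [1,0,59,0,0,0,0],
  [1,0,59,0,0,0,0],
  [-7,0,59,0,0,0,0],
  [-12,0,59,0,0,0,0],
  [-17,0,59,0,0,0,0],
  [-22,0,59,0,0,0,0],
])

```text
clock: 13.9
tcp_pos: [0.5997, 0.1942, -0.0167]
orientation: [2.376, 2.055, 0.002]
contact_force: [-0.7, 0.1, 0.7]
grip_width: -0.0
gripper_force: 0.3
```

Request:
step_arm([
  [-6,0,0,0,0,0,0],
  [-12,0,0,0,0,0,0],
  [-18,0,0,0,0,0,0],
  [-24,0,0,0,0,0,0],
  [-30,0,0,0,0,0,0],
  [-36,0,0,0,0,0,0],
  [-40,0,0,0,0,0,0],
  [-40,0,0,0,0,0,0],
])

```text
clock: 14.7
tcp_pos: [0.5934, 0.1539, -0.0174]
orientation: [2.377, 2.054, -0.001]
contact_force: [-0.8, -0.6, -0.1]
grip_width: 0.0002
gripper_force: 0.0
```

```bash
python3 - <<'E'
from h import *
f=grab('top','top6.png'); g=grab('side','side6.png'); o=r.get_obs();print(o['tcp_pos'])
a=f['image'][120:220,255:440,::-1]; b=g['image'][170:330,170:350,::-1]
a=cv2.resize(a,None,fx=4,fy=4)[:, :]; b=cv2.resize(b,None,fx=4,fy=4)
cv2.imwrite('pics/both6.png',cv2.resize(np.hstack([cv2.resize(a,(400,216)),cv2.resize(b,(243,216))]),None,fx=1.24,fy=1.24))
cv2.imwrite('pics/s6.png',cv2.resize(b,(675,600)))
E
```

```text
[ 0.59346476  0.15492605 -0.01745063]
```

View pics/s6.png

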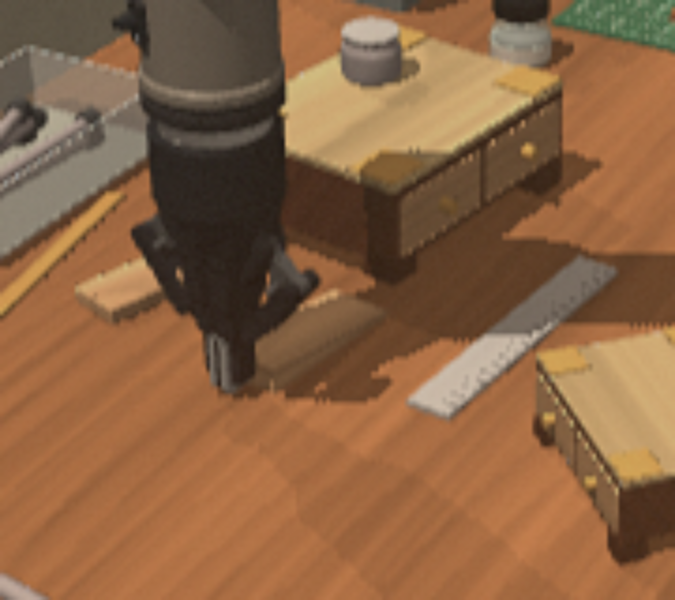

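The fingers stand squarely behind the tail at (230,385), and the wedge lies in the gripper's shadow, pointing at the foot at (390,265). I push on.

Request:
step_arm([
  [-5,0,0,0,0,0,0],
  [-10,0,0,0,0,0,0],
  [-15,0,0,0,0,0,0],
  [-20,0,0,0,0,0,0],
  [-25,0,0,0,0,0,0],
  [-28,0,0,0,0,0,0],
  [-28,0,0,0,0,0,0],
])

```text
clock: 15.5
tcp_pos: [0.5895, 0.1265, -0.0173]
orientation: [2.376, 2.055, -0.0]
contact_force: [-0.0, -1.2, -0.1]
grip_width: 0.0004
gripper_force: 0.0
```

Request:
step_arm([
  [-2,0,0,0,0,0,0],
  [-4,0,0,0,0,0,0],
  [-4,0,0,0,0,0,0],
])

```text
clock: 15.8
tcp_pos: [0.589, 0.1231, -0.0174]
orientation: [2.376, 2.056, -0.0]
contact_force: [-0.0, 0.4, 0.2]
grip_width: -0.0001
gripper_force: 0.0
```

Request:
step_arm([
  [-2,0,0,0,0,0,0],
  [-4,0,0,0,0,0,0],
  [-4,0,0,0,0,0,0],
])

```text
clock: 16.1
tcp_pos: [0.5884, 0.1189, -0.0174]
orientation: [2.376, 2.055, -0.0]
contact_force: [0.1, 0.6, 0.1]
grip_width: 0.0003
gripper_force: 0.0
```

```bash
python3 - <<'E'
from h import *
F=[]
for i in range(4): f=grab('top'); F.append(r.get_obs()['contact_force'])
print(np.mean(F,0)); print(r.get_obs()['tcp_pos'])
k=chest(f,(330,440,120,220)); c=np.array([ray(f,u,v,.081)[:2] for u,v in k]); print(rect(c))
E
```

```text
[ 0.06383103 -0.22360849 -0.34150938]
[ 0.58839643  0.11940349 -0.01737543]
((621.0665283203125, -87.56278228759766), (189.73480224609375, 154.1568145751953), 81.78726959228516)
```

Request:
step_arm([
  [-1,0,0,0,0,0,0],
  [-2,0,0,0,0,0,0],
  [-3,0,0,0,0,0,0],
  [-3,0,0,0,0,0,0],
])

```text
clock: 16.7
tcp_pos: [0.5879, 0.1161, -0.0174]
orientation: [2.376, 2.055, -0.0]
contact_force: [0.7, 0.5, 0.0]
grip_width: 0.0001
gripper_force: 0.0
```

Request:
step_arm([
  [-1,0,0,0,0,0,0],
  [-2,0,0,0,0,0,0],
  [-2,0,0,0,0,0,0],
])

```text
clock: 17.0
tcp_pos: [0.5876, 0.1142, -0.0174]
orientation: [2.376, 2.056, -0.0]
contact_force: [-0.2, -0.6, 1.2]
grip_width: 0.0
gripper_force: 0.0
```

Request:
step_arm([
  [-1,0,0,0,0,0,0],
  [-2,0,0,0,0,0,0],
  [-2,0,0,0,0,0,0],
])

```text
clock: 17.3
tcp_pos: [0.5874, 0.1122, -0.0174]
orientation: [2.376, 2.055, -0.0]
contact_force: [1.2, -1.1, 0.3]
grip_width: -0.0004
gripper_force: 0.0
```

Request:
step_arm([
  [-1,0,0,0,0,0,0],
  [-2,0,0,0,0,0,0],
  [-2,0,0,0,0,0,0],
])

```text
clock: 17.6
tcp_pos: [0.5871, 0.1102, -0.0174]
orientation: [2.376, 2.056, -0.0]
contact_force: [-0.9, -0.4, -0.7]
grip_width: -0.0001
gripper_force: 0.0
```

```bash
cat >> h.py <<'E'
def chk(n=4):
    F=[]
    for i in range(n): f=grab('top'); o=r.get_obs(); F.append(o['contact_force'])
    k=chest(f,(330,440,120,220)); c=np.array([ray(f,u,v,.081)[:2] for u,v in k]); R=rect(c)
    P=cloud(f)*1000; hts=[np.median(P[v-4:v+5,u-4:u+5,2]).round(1) for u,v in((349+2,185),(355,145),(417,145),(409,188),(375,165))]
    print('F',np.mean(F,0).round(2),'tcp',(o['tcp_pos']*1000).round(1),'chest',np.round(R[0],1),round(R[2],2),'plate z -x+y,+x+y,+x-y,-x-y,mid',hts,o['clock'])
E
python3 -c "
from h import *
chk()"
```

```text
F [-0.25  0.2  -0.2 ] tcp [587.1 110.5 -17.4] chest [621.  -87.6] 81.79 plate z -x+y,+x+y,+x-y,-x-y,mid [np.float64(83.0), np.float64(82.0), np.float64(83.2), np.float64(82.3), np.float64(81.5)] 17.8
```

Request:
step_arm([
  [-1,0,0,0,0,0,0],
  [-2,0,0,0,0,0,0],
  [-2,0,0,0,0,0,0],
])

```text
clock: 18.1
tcp_pos: [0.5868, 0.1083, -0.0174]
orientation: [2.376, 2.056, -0.0]
contact_force: [-1.1, 0.3, -0.4]
grip_width: 0.0002
gripper_force: 0.0
```

Request:
step_arm([
  [-1,0,0,0,0,0,0],
  [-2,0,0,0,0,0,0],
  [-2,0,0,0,0,0,0],
])

```text
clock: 18.4
tcp_pos: [0.5865, 0.1063, -0.0173]
orientation: [2.376, 2.055, -0.0]
contact_force: [-0.6, 0.5, 0.2]
grip_width: 0.0
gripper_force: 0.0
```

Request:
step_arm([
  [-1,0,0,0,0,0,0],
  [-2,0,0,0,0,0,0],
  [-2,0,0,0,0,0,0],
])

```text
clock: 18.7
tcp_pos: [0.5862, 0.1043, -0.0174]
orientation: [2.376, 2.056, -0.0]
contact_force: [-0.1, 0.0, -0.3]
grip_width: -0.0001
gripper_force: 0.0
```

```bash
python3 -c "
from h import *
chk()"
```

```text
F [-0.12  0.04 -0.08] tcp [586.3 104.5 -17.4] chest [620.8 -87.6] 81.74 plate z -x+y,+x+y,+x-y,-x-y,mid [np.float64(83.5), np.float64(82.1), np.float64(83.4), np.float64(82.3), np.float64(81.0)] 18.9
```

Inserted about 27 mm past the foot's outer face, with no contact force yet. I continue.

Request:
step_arm([
  [-1,0,0,0,0,0,0],
  [-2,0,0,0,0,0,0],
  [-2,0,0,0,0,0,0],
])

```text
clock: 19.2
tcp_pos: [0.5859, 0.1023, -0.0174]
orientation: [2.376, 2.056, -0.0]
contact_force: [-0.2, 0.0, -0.9]
grip_width: -0.0
gripper_force: 0.0
```

Request:
step_arm([
  [-1,0,0,0,0,0,0],
  [-2,0,0,0,0,0,0],
  [-2,0,0,0,0,0,0],
])

```text
clock: 19.5
tcp_pos: [0.5857, 0.1004, -0.0174]
orientation: [2.376, 2.056, -0.0]
contact_force: [0.6, 0.8, -0.5]
grip_width: 0.0001
gripper_force: 0.0
```

Request:
step_arm([
  [-1,0,0,0,0,0,0],
  [-2,0,0,0,0,0,0],
  [-2,0,0,0,0,0,0],
])

```text
clock: 19.8
tcp_pos: [0.5854, 0.0984, -0.0173]
orientation: [2.376, 2.056, -0.0]
contact_force: [-0.0, 0.6, 0.1]
grip_width: -0.0001
gripper_force: 0.0
```

```bash
python3 -c "
from h import *
chk()"
```

```text
F [-0.03  0.15 -0.11] tcp [585.4  98.6 -17.4] chest [620.7 -87.5] 81.78 plate z -x+y,+x+y,+x-y,-x-y,mid [np.float64(83.1), np.float64(81.5), np.float64(82.9), np.float64(82.2), np.float64(81.1)] 20.0
```

Request:
step_arm([
  [-1,0,0,0,0,0,0],
  [-2,0,0,0,0,0,0],
  [-2,0,0,0,0,0,0],
])

```text
clock: 20.3
tcp_pos: [0.5851, 0.0967, -0.0173]
orientation: [-2.375, -2.056, -0.0]
contact_force: [-0.4, 0.7, -0.6]
grip_width: 0.0001
gripper_force: 0.3
```

Request:
step_arm([
  [-1,0,0,0,0,0,0],
  [-2,0,0,0,0,0,0],
  [-2,0,0,0,0,0,0],
])

```text
clock: 20.6
tcp_pos: [0.5849, 0.0959, -0.0173]
orientation: [-2.374, -2.056, -0.001]
contact_force: [1.0, 5.1, -0.7]
grip_width: 0.0001
gripper_force: 2.4
```

```bash
python3 -c "
from h import *
chk()"
```

```text
F [ 0.56  4.73 -1.01] tcp [584.9  95.6 -17.3] chest [620.9 -87.8] 81.88 plate z -x+y,+x+y,+x-y,-x-y,mid [np.float64(83.4), np.float64(81.7), np.float64(83.2), np.float64(82.3), np.float64(81.4)] 20.8
```

Contact is firm: 4.7 N push, the wedge seated about 36 mm in, and the chest unmoved. Now I back off and go above the plate.

Request:
step_arm([
  [5,0,0,0,0,0,0],
  [15,0,0,0,0,0,0],
  [20,0,-40,0,0,0,0],
  [20,0,-80,0,0,0,0],
  [20,0,-120,0,0,0,0],
  [20,0,-130,0,0,0,0],
  [20,0,-130,0,0,0,0],
])

```text
clock: 21.5
tcp_pos: [0.5889, 0.1147, 0.1143]
orientation: [2.374, 2.055, 0.005]
contact_force: [-0.0, -0.2, -0.5]
grip_width: -0.0001
gripper_force: 0.0
```

```bash
python3 -c "
from h import *
chk(2); row([575,-3,110],81.8)
f=grab('side','side7.png'); P=cloud(f)
"
```

```text
F [ 0.09 -0.2  -0.51] tcp [586.8 114.5 111.5] chest [621.  -87.8] 81.97 plate z -x+y,+x+y,+x-y,-x-y,mid [np.float64(83.3), np.float64(81.4), np.float64(83.4), np.float64(82.5), np.float64(81.4)] 21.6
row [-118.     5.2    1.6] [-0.0015  0.0008 -0.0006]
```

Request:
step_arm([
  [-40,4,0,0,0,0,0],
  [-80,5,0,0,0,0,0],
  [-118,5,0,0,0,0,0],
  [-118,5,0,0,0,0,0],
  [-118,5,20,0,0,0,0],
  [-118,5,35,0,0,0,0],
  [-118,5,40,0,0,0,0],
  [-118,5,40,0,0,0,0],
])

```text
clock: 22.45
tcp_pos: [0.5745, -0.0027, 0.071]
orientation: [-2.374, -2.055, 0.004]
contact_force: [0.4, -1.3, -0.0]
grip_width: 0.0002
gripper_force: 0.0
```

```bash
python3 -c "
from h import *
row([575,-3,60],81.8);tipz()
i=load('side')['image'][150:310,170:350,::-1]; cv2.imwrite('pics/s8.png',cv2.resize(i,(675,600),interpolation=cv2.INTER_CUBIC))
"
```

```text
row [-0.2  0.5 11. ] [-0.0031  0.0011 -0.0003]
tcp [575.3  -2.8  71.9] low tip z [5. 5. 6. 7. 7. 8. 8. 9.] n 291 xy range [555. -12.] [591.  17.]
```

View pics/s8.png

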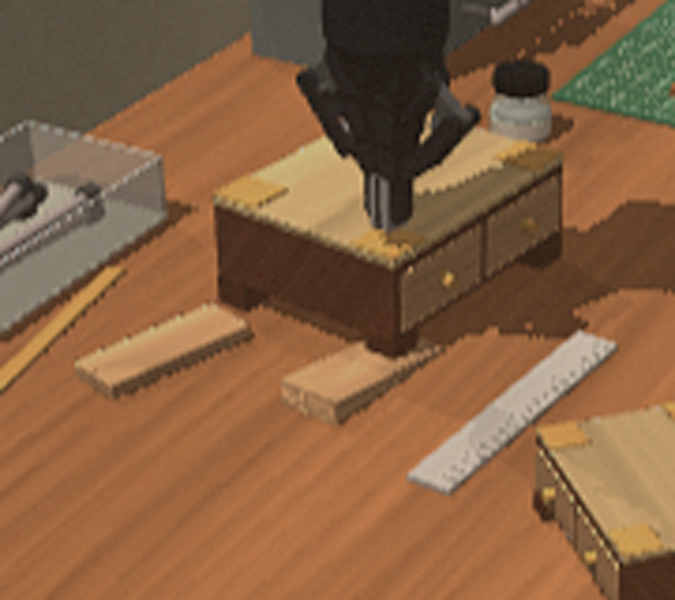

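The wedge is under the foot at (390,350) and shows on both sides of it. The fingers hang just above the brass plate at (385,240). Now I press.

Request:
step_arm([
  [0,0,3,0,0,0,0],
  [0,0,6,0,0,0,0],
  [0,0,8,0,0,0,0],
  [0,0,8,0,0,0,0],
])

```text
clock: 22.9
tcp_pos: [0.5756, -0.0029, 0.0645]
orientation: [-2.375, -2.056, 0.0]
contact_force: [0.5, 0.3, -0.1]
grip_width: -0.0001
gripper_force: 0.0
```

Request:
step_arm([
  [0,0,1,0,0,0,0],
  [0,0,2,0,0,0,0],
  [0,0,2,0,0,0,0],
])

```text
clock: 23.2
tcp_pos: [0.5757, -0.003, 0.0626]
orientation: [-2.375, -2.056, 0.0]
contact_force: [-0.1, 0.0, -0.3]
grip_width: -0.0002
gripper_force: 0.0
```

Request:
step_arm([
  [0,0,1,0,0,0,0],
  [0,0,2,0,0,0,0],
  [0,0,2,0,0,0,0],
])

```text
clock: 23.5
tcp_pos: [0.5756, -0.003, 0.0605]
orientation: [-2.375, -2.056, 0.0]
contact_force: [-0.5, -0.2, -0.1]
grip_width: -0.0001
gripper_force: 0.0
```

Request:
step_arm([
  [0,0,1,0,0,0,0],
  [0,0,2,0,0,0,0],
  [0,0,2,0,0,0,0],
])

```text
clock: 23.8
tcp_pos: [0.5758, -0.003, 0.0598]
orientation: [-2.375, -2.055, -0.001]
contact_force: [-4.4, 1.1, 13.8]
grip_width: -0.0001
gripper_force: 6.4
```

Request:
step_arm([
  [0,0,1,0,0,0,0],
  [0,0,1,0,0,0,0],
  [0,0,1,0,0,0,0],
])

```text
clock: 24.1
tcp_pos: [0.5758, -0.003, 0.0597]
orientation: [-2.375, -2.055, -0.002]
contact_force: [-7.5, 1.2, 21.6]
grip_width: 0.0003
gripper_force: 10.9
```

Request:
step_arm([
  [0,0,-1,0,0,0,0],
  [0,-0.5,-1,0,0,0,0],
  [0,-0.5,-1,0,0,0,0],
  [0,-0.5,-1,0,0,0,0],
])

```text
clock: 24.5
tcp_pos: [0.5759, -0.003, 0.0599]
orientation: [2.376, 2.055, 0.002]
contact_force: [-3.2, 0.6, 10.6]
grip_width: 0.0001
gripper_force: 5.4
```

```bash
python3 -c "
from h import *
chk(4)
"
```

```text
F [-2.4   0.31 10.93] tcp [575.8  -3.   59.9] chest [ 616.1 -124.1] 81.45 plate z -x+y,+x+y,+x-y,-x-y,mid [np.float64(608.0), np.float64(523.6), np.float64(83.4), np.float64(82.3), np.float64(501.1)] 24.7
```

```bash
python3 - <<'E'
from h import *
f=grab('top'); g0=load('side'); g=grab('side')
hsv=cv2.cvtColor(f['image'],cv2.COLOR_RGB2HSV)
m=cv2.inRange(hsv,(20,160,120),(30,255,255)); m[:124]=0;m[210:]=0;m[:,:400]=0;m[:,435:]=0
m=cv2.morphologyEx(m,cv2.MORPH_OPEN,np.ones((3,3)))
for k in cv2.findContours(m,0,1)[0]:
    if cv2.contourArea(k)>50: M=cv2.moments(k); print('plate',cv2.contourArea(k),np.round(ray(f,M['m10']/M['m00'],M['m01']/M['m00'],.082)*1000,1))
# wedge/foot area change in side view before vs during press
d=np.abs(g['image'].astype(int)-g0['image'])[228:265,240:300].max(2); print('changed px',(d>40).sum(),d.size, r.get_obs()['contact_force'])
E
```

```text
plate 64.0 [ 565. -162.   82.]
plate 180.5 [ 668.3 -173.9   82. ]
changed px 3 2220 [-3.14127256  0.33431437 11.30717824]
```

The chest and wedge are unmoved, and the press holds steady at 11 N.

```bash
python3 -c "
from bench import r
print(r.hand_in())"
```

```text
the job is handed in; nothing more can be done
None
```

I pushed the wedge in under the short foot until it seated, about 36 mm in. The chest did not measurably shift or tilt. I handed the job in at about 25 s, with the fingertips still pressing about 11 N on the brass plate; the press briefly reached about 22 N before I eased it back.

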